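# Set the stirrer's slotted mode switch with a screwdriver

### The arm

A 6-joint arm with a two-finger parallel gripper is mounted at the origin on the work surface; the furniture and walls round the work are solid. World frame = base frame: x ahead of the robot, y to its left, z up, the work surface at z = 0. Lengths are in mm, angles in degrees, forces in N, time in s.
With the tool pointing down it reaches from about 325 to 925 mm from the base axis. Payload 3.1 kg.
Tool frame: the origin (TCP) lies midway between the tips of the shut fingers; the grasp point (between the pads) lies 19 mm behind it; z points along the fingers, y is the line along which they close (so a half turn about z gives the same grasp; the last joint's range is limited). The gripper opens to 85 mm and grips with 20 to 120 N. Pads are 22 mm wide; open, the fingers measure 114 mm over their backs; the gripper's body (76 mm by 85 mm) begins 54 mm behind the grasp point. The pads swing forward as they close: fully open they stand 13 mm farther back than shut.
Start: joints at [-6.429, 12.427, 92.441, -0, 75.132, -6.429], TCP at [625.011, 0.021, 231.3] pointing down, gripper open.
Joint ranges: [-157.48, 157.48], [-44.54, 120.13], [17.64, 146.25], [-64.5, 244.5], [7.68, 150.69], [-147.95, 147.95]. Speed limits (degrees/s): [159.86, 159.86, 180, 180, 180, 180].

### API

Orientations are given as a 3x3 rotation matrix whose columns are the frame's x, y, z axes.
In Python, from workcell import robot gives the robot as it stands.
- The arm moves only by the tool step_arm, never from a script. Its argument "motion" is a list of rows, each an object with "travel": the shift along the world's x, y, z in mm, a list of three; "dr": the turn, a rotation vector about the world's x, y, z in degrees, a list of three; "claw": the gripper command: -1 is fully open, 1 is shut, values between are in proportion. In form: [{"travel": [tx, ty, tz], "dr": [ax, ay, az], "claw": claw}, ...]. A call has exactly 5 rows; each row is the pose to reach, as a shift and turn from the pose commanded when the call began; what a row does not reach only later rows make up. A row lasts 1/10 s, in which the tool goes at most 50 mm and 8.59 degrees, less where a joint would pass 70% of its speed; a pose out of reach is approached as far as the arm can. A call with a gripper value outside its range is refused whole. The fingers move at their own pace and stop on an object; "grip_force" is the grip in N (left out, the last holds). Time passes only in rows, so rows that repeat a pose let the fingers close, or fill a call up. It gives the time, the measured TCP pose, the force, the opening and the grip force at its end, in the units of the state.
- robot.state(): the state, without advancing time (a new reading comes with each control period).
- robot.grab_frame(name): name is "scene" or "side" or "wrist"; returns a dict with "color" (420x560x3 uint8, blue, green, red), "depth" (420x560 float32, mm along the optical axis (not along the pixel's ray), 0 where there is no reading), "mtx" (3x3 intrinsics, pixels), "k1" (the pictures are not rectified: a ray, as slopes to the right and down, at radius r is drawn at 1 + k1 r^2 times it, then the intrinsics apply), "R" (3x3) and "t" (3): a world point X has camera coordinates R X + t. Camera axes: x right, y down, z forward; pixel columns grow to the right and rows downward; lengths in mm; the calibration is good to about 2 mm. A picture is of the moment at which its call begins.
- robot.job_done(): hands the job in; it is judged then, once.
Trained networks look in a picture, given as the dict that the camera call returned (one of the last four; its "shot" number tells which), for a name from the list of things; names that differ only in an ending like _2 or _b are one class to them, and where a whole thing is asked for, a point or a joint stands for the part that bears it (a point fixed in the world has none). Each returns a list of dicts, best first, with "score" (0 to 1); they miss things now and then, are a little off and sometimes report something else, mostly with a low value. They report only what shows in the picture. A call takes as long as a camera call. They do not tell look-alikes from the thing itself.
- robot.boxes_of(picture, thing): "position" ([column, row] as shares, 0 to 1, of the picture: columns of its width, rows of its height, amid what is visible of it).
- robot.regions_of(picture, thing): "mask" (420x560 bool, what is visible of it) and "position" ([column, row] as shares, 0 to 1, of the picture: columns of its width, rows of its height, amid what is visible of it).
The state is a dict: "time_s": time; "joints": joint angles; "joint_vel": joint speeds; "effort": joint torques, N m; "tool_pos": TCP position; "tcp_rot": TCP orientation; "contact_force": force on the tool from outside, world axes, zero at the start; "ft_torque": the same for the moment, N m; "gripper_width": finger opening in mm; "finger_force": force on a finger pad.
Only numpy, scipy, OpenCV 4.12 (cv2) and the standard library are available. Lean on these libraries where they do the work, as an engineer would, in place of code of your own. Each camera call takes 0.05 s, during which the arm holds its last target. There are 200 camera calls.

### The job

Take the flat screwdriver out of its stand, put its blade in the slot of the round mode switch on top of the magnetic stirrer and turn the switch a quarter turn clockwise (seen from above), so that its white pointer goes from the red band to the green band. Then put the screwdriver back in its stand, blade down, standing upright with its collar resting on the stand. Turn the switch with the screwdriver only, never with the fingers, and leave the beaker, the bottle and the brass weight where they stand.

Things in the scene. Friction and masses are not known exactly. Their poses are not given: they have to be found in the camera images.
- driver_handle (a point): Centre of the orange handle of a flat screwdriver standing blade down in its stand (loose, about 110 g). Handle: bar with four flat sides, 24 mm (x) by 20 mm (y), orange from 36 mm below to 36 mm above this point, plus a 7 mm black cap. Under it a black collar 38 mm in diameter, its underside 42 mm below this point; then an 8 mm shank. z: up the tool; x: along the blade's width.
- driver_tip (a point): End of the screwdriver's blade, on its long axis, 107 mm below driver_handle; same axes. The blade is 14 mm wide (x), 3 mm thick (y) and 10 mm long below the round shank.
- slot (a point): Centre of the top of the steel mode switch, face up on the stirrer's end nearest the robot: a rotor 34 mm in diameter, its top 70.5 mm above the worktop. A slot 4.6 mm wide and 10.3 mm deep with lips bevelled 3 mm runs right across it along x. z up. Turns with the switch; the white pointer is on the rim at +x.
- selector (a joint): Angle of the mode switch (rad), growing clockwise seen from above; it stays where left (friction about 0.05 N m; stops at -0.4 and 2.0). 0: pointer at the middle of the red band (stirrer's +y side). 1.571: middle of the green band (towards the stirrer's plate). Bands about 0.39 rad wide. Through play in the slot the switch lags the blade by about 0.12 rad.
- stirrer: White magnetic stirrer, 210 x 150 x 55 mm (x, y, z), fixed to the worktop, with a round ceramic plate 120 mm in diameter and 6 mm high towards its +x end. Origin under its centre on the worktop, z up; the mode switch's axis is at x = -68 mm, y = 0.
- stand_hole (a point): Centre of the round hole, 24 mm in diameter, in the top plate (64 x 64 x 8 mm) of the aluminium stand, level with the plate's top, 75 mm above the worktop. Open below down to a foot plate 8 mm high. A back wall as high as the plate stands on its +x side. Fixed; z up. In place, the screwdriver hangs through the hole, collar on the plate, blade end 65 mm below this point.
- beaker_mid (a point): Centre (half-way up) of a small clear beaker standing loose on the stirrer's plate, 51 mm in diameter, 62 mm high. Bystander.
- bottle_mid (a point): Centre of a small amber reagent bottle with a black cap, 37 mm in diameter, 75 mm high, loose on the worktop. Bystander.
- weight_mid (a point): Centre of a brass weight, 38 mm in diameter, 32 mm high, loose on the worktop behind the stand. Bystander.
Not all that is in view belongs to the job. What is shaped like the part that bears stand_hole but brown is not meant. Of the things that look like the part that bears driver_handle, the larger one is meant.

How it is judged (in metres and radians):
On the way, in this order (a step that is already met when the one before it is completed fails the run):
1. the screwdriver is lifted out of its stand (blade above the stand's top) (height (world z) of driver_tip above 0.08 m), for 0.1 s.
2. the pointer is on the green band (within 0.2 rad of its middle) with the blade in the slot (value of joint selector between 1.371 and 1.771 rad and distance between driver_tip and slot below 0.014 m and z of driver_tip in the frame of slot below -0.002 m), for 0.2 s.
At the end, for the whole second after the job is handed in: the pointer is on the green band (within 0.2 rad of its middle), and the screwdriver is at rest, upright within 0.12 rad, in the stand's hole with its collar down on the plate (within 5 mm) (value of joint selector between 1.371 and 1.771 rad and horizontal distance between driver_tip and stand_hole below 0.012 m and z of driver_tip in the frame of stand_hole below -0.06 m and angle between driver's own z axis and vertical below 0.12 rad and linear speed of driver below 0.02 m/s); the robot touches nothing.
It fails at once if the robot itself touches the mode switch (more than 0.5 N) (contact force between any of the fingers, the arm and selector above 0.5 N).
It fails at once if the beaker, the bottle or the brass weight is moved more than 30 mm or tipped (distance of any of beaker_mid, bottle_mid, weight_mid from where it was at the start of the episode above 0.03 m or angle between any of beaker_mid, bottle_mid, weight_mid's own z axis and vertical above 0.5 rad).
It also fails if it takes over 54 s, if anything falls off the work surface, if the arm or the gripper's body presses on something with over 40 N, if the wrist force passes 120 N, or if a joint passes its speed limit or range.

## Working session

There is one attempt and no reset: what is moved stays moved. The work goes in short steps, Python scripts to look and compute and a tool call to move; the robot and the scene stay as the last step left them, time stands still between calls to the robot, and variables do not carry over. Pictures are saved under pics/ and viewed, at most 10 in all, crops included, and the job is handed in when it is done.

Besides the shell and the picture viewer there is one more tool, called by a JSON object that holds its "name" and its "arguments", one argument or row to a line. step_arm: Moves the arm, as the interface text tells. Its arguments: {"type":"object","properties":{"motion":{"type":"array","items":{"type":"object","properties":{"travel":{"type":"array","items":{"type":"number"}},"dr":{"type":"array","items":{"type":"number"}},"claw":{"type":"number"}}}},"grip_force":{"type":"number"}},"required":["motion"]}

```bash
mkdir -p pics; cat > h.py <<'E'
import numpy as np, cv2
from workcell import robot
def undist(p,px):
    K=p["mtx"]; d=np.array([(px[0]-K[0,2])/K[0,0],(px[1]-K[1,2])/K[1,1]]); u=d.copy()
    for _ in range(20): u=d/(1+p["k1"]*(u@u))
    return u
def at_depth(p,px,z):
    u=undist(p,px); return np.array(p["R"]).T@(np.array([u[0],u[1],1])*z-np.array(p["t"]))
def at_z(p,px,h):
    R=np.array(p["R"]);t=np.array(p["t"]);u=undist(p,px);o=-R.T@t;d=R.T@np.array([u[0],u[1],1]);return o+d*(h-o[2])/d[2]
def proj(p,X):
    c=np.array(p["R"])@np.array(X,float)+np.array(p["t"]);s=c[:2]/c[2];s=s*(1+p["k1"]*(s@s));K=p["mtx"]
    return np.array([s[0]*K[0,0]+K[0,2],s[1]*K[1,1]+K[1,2]])
def pts(p,mask):
    r,c=np.nonzero(mask&(p["depth"]>0)); return np.array([at_depth(p,(x,y),p["depth"][y,x]) for x,y in zip(c,r)])
E
python3 - <<'E'
from h import *
ims=[]
for n in ("scene","side"):
    p=robot.grab_frame(n); cv2.imwrite(f"pics/{n}0.png",p["color"])
    print(n,"cam",-np.array(p["R"]).T@p["t"],p["k1"],p["mtx"][0][0])
    for th in ("driver_handle","slot","stirrer","stand_hole","beaker_mid","bottle_mid","weight_mid"):
        try:
            for r in robot.regions_of(p,th)[:3]:
                q=pts(p,r["mask"]); 
                print(th,round(r["score"],2),np.round(np.array(r["position"])*[560,420]),r["mask"].sum(),np.round(np.median(q,0)) if len(q) else 0,np.round(np.percentile(q,[2,98],axis=0)).tolist() if len(q) else 0)
        except Exception as e: print(th,e)
E
```

```text
scene cam [   4.6310945  -367.3491352   738.53451723] -0.11449105993748292 439.0786678979763
driver_handle 0.79 [229. 188.] 379 [583. 193. 107.] [[574.0, 183.0, 19.0], [608.0, 215.0, 159.0]]
slot 0.77 [385. 314.] 312 [ 489. -255.   68.] [[475.0, -271.0, 58.0], [506.0, -237.0, 71.0]]
stirrer 0.9 [389. 304.] 6628 [ 520. -247.   55.] [[441.0, -323.0, 17.0], [653.0, -151.0, 68.0]]
stand_hole 0.76 [291. 217.] 1498 [638.  58.   9.] [[593.0, 23.0, -1.0], [696.0, 97.0, 76.0]]
stand_hole 0.61 [232. 214.] 1190 [585. 191.   9.] [[545.0, 158.0, -0.0], [634.0, 236.0, 76.0]]
beaker_mid 0.85 [389. 259.] 792 [ 582. -210.   99.] [[568.0, -232.0, 67.0], [615.0, -189.0, 122.0]]
bottle_mid 0.96 [262. 270.] 489 [466.  10.  47.] [[457.0, -1.0, 3.0], [485.0, 30.0, 76.0]]
weight_mid 0.64 [260. 188.] 210 [707. 198.  18.] [[695.0, 185.0, -2.0], [751.0, 220.0, 33.0]]
weight_mid 0.55 [386. 318.] 275 [ 489. -255.   68.] [[475.0, -270.0, 58.0], [505.0, -239.0, 71.0]]
side cam [1290.05129194  404.81282544  500.4808051 ] -0.07382467133446217 398.2814954511857
driver_handle 0.65 [352. 218.] 511 [600. 202. 116.] [[585.0, 184.0, 77.0], [608.0, 213.0, 159.0]]
driver_handle 0.61 [389. 255.] 327 [622. 300.  71.] [[616.0, 292.0, 8.0], [629.0, 309.0, 109.0]]
slot 0.62 [203. 186.] 62 [ 499. -245.   69.] [[483.0, -263.0, 59.0], [510.0, -237.0, 72.0]]
stand_hole 0.89 [279. 248.] 1576 [673.  74.  54.] [[602.0, 35.0, 3.0], [685.0, 103.0, 76.0]]
stand_hole 0.62 [350. 255.] 1462 [625. 213.  50.] [[568.0, 165.0, 3.0], [639.0, 244.0, 76.0]]
stand_hole 0.54 [350. 218.] 496 [600. 201. 117.] [[586.0, 185.0, 78.0], [608.0, 213.0, 159.0]]
beaker_mid 0.81 [194. 193.] 523 [ 605. -199.  102.] [[567.0, -233.0, 65.0], [616.0, -185.0, 123.0]]
bottle_mid 0.82 [294. 215.] 411 [488.  23.  40.] [[385.0, -40.0, -1.0], [499.0, 37.0, 76.0]]
weight_mid 0.86 [328. 298.] 357 [725. 209.  20.] [[705.0, 190.0, 2.0], [735.0, 223.0, 32.0]]
```

```bash
python3 - <<'E'
import cv2,numpy as np
a=cv2.imread("pics/scene0.png");b=cv2.imread("pics/side0.png")
cv2.imwrite("pics/both.png",np.vstack([np.hstack([cv2.resize(a[130:280,180:380],(400,300)),cv2.resize(a[230:380,290:490],(400,300))]),np.hstack([cv2.resize(b[150:330,230:470],(400,300)),cv2.resize(b[120:300,100:340],(400,300))])]))
E
```

```text
(no output)
```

View pics/both.png

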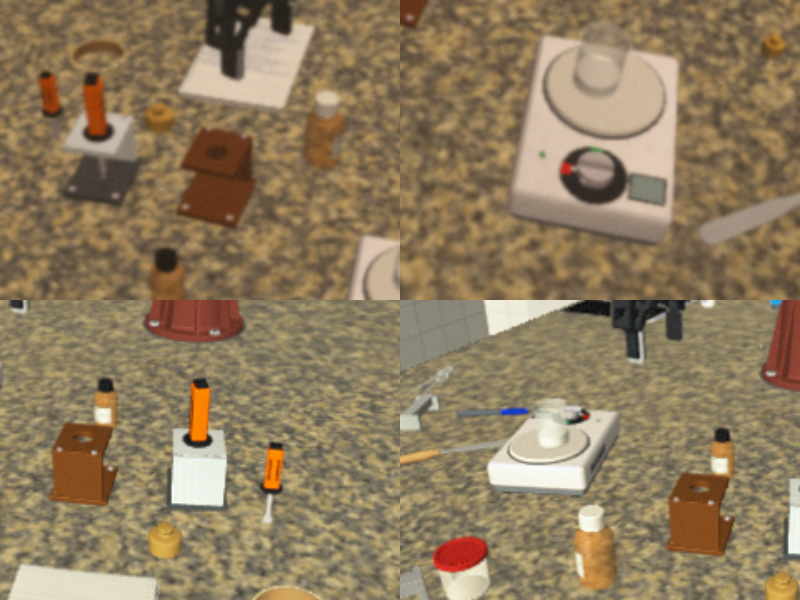

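View pics/scene0.png

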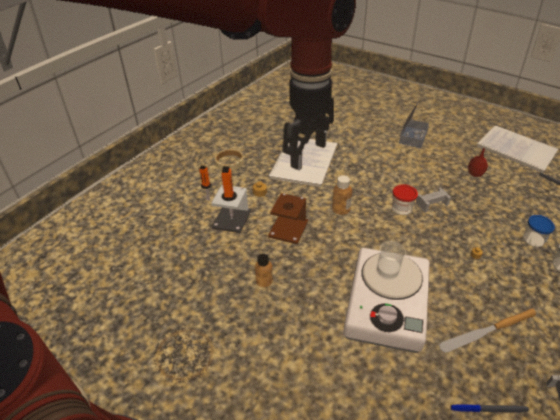

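Candidates in the scene image: the orange driver at (229,186) stands in the silver stand. A smaller orange driver is at (205,177), and the brown decoy stand is at (290,217). I choose the larger driver at (229,186), in the aluminium stand. The switch is at (385,315), with its pointer on red. Next I go above the driver for a close look.

{"name": "step_arm", "arguments": {
  "motion": [
    {"travel": [-10, 40, 15], "claw": -1},
    {"travel": [-20, 80, 30], "claw": -1},
    {"travel": [-25, 120, 45], "claw": -1},
    {"travel": [-30, 160, 60], "claw": -1},
    {"travel": [-30, 200, 70], "claw": -1}
  ]
}}

```text
$.motion[0]: bad value
```

```bash
cat > look.py <<'E'
from h import *
import sys
p=robot.grab_frame("wrist"); cv2.imwrite(f"pics/{sys.argv[1]}.png",p["color"])
s=robot.state(); print(s["time_s"],np.round(s["tool_pos"],1),np.round(s["tcp_rot"],3).tolist(),np.round(s["joints"],1),s["gripper_width"])
print("cam",np.round(-np.array(p["R"]).T@p["t"]),np.round(p["R"],2).tolist())
np.savez("last.npz",**{k:np.array(v) for k,v in p.items()})
for th in sys.argv[2:]:
    for r in robot.regions_of(p,th)[:3]:
        q=pts(p,r["mask"]); print(th,round(r["score"],2),np.round(np.array(r["position"])*[560,420]),r["mask"].sum())
        if len(q): print(np.round(np.median(q,0)),np.round(np.percentile(q,[2,98],axis=0)).tolist())
E
python3 look.py w1 driver_handle stand_hole
```

```text
0.85 [625.    0.  231.4] [[-0.0, 1.0, 0.0], [1.0, 0.0, -0.0], [-0.0, 0.0, -1.0]] [-6.4 12.4 92.4 -0.  75.1 -6.4] 85.21682918257538
cam [626.  64. 373.] [[1.0, -0.0, 0.0], [-0.0, -0.97, 0.26], [0.0, -0.26, -0.97]]
stand_hole 0.97 [297. 129.] 6536
[644.  62.  73.] [[598.0, 26.0, -1.0], [681.0, 96.0, 75.0]]
stand_hole 0.92 [243.  14.] 2705
[592. 173.   7.] [[557.0, 154.0, 2.0], [640.0, 188.0, 74.0]]
```

View pics/w1.png

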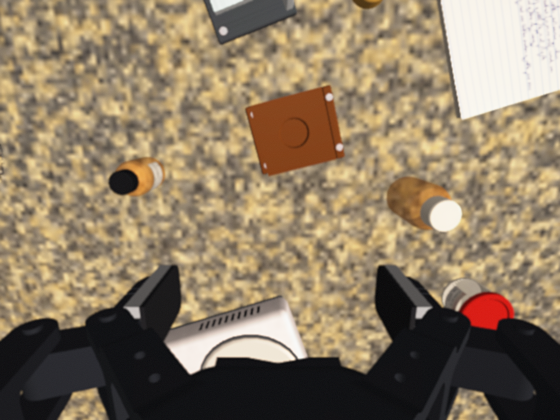

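The picture was taken before any move because the move was refused for lacking "dr". It shows only the brown decoy stand at (295,130), with the silver stand cut off at (243,10).

{"name": "step_arm", "arguments": {
  "motion": [
    {"travel": [-10, 40, 15], "dr": [0, 0, 0], "claw": -1},
    {"travel": [-20, 80, 30], "dr": [0, 0, 0], "claw": -1},
    {"travel": [-25, 120, 45], "dr": [0, 0, 0], "claw": -1},
    {"travel": [-30, 150, 60], "dr": [0, 0, 0], "claw": -1},
    {"travel": [-30, 150, 60], "dr": [0, 0, 0], "claw": -1}
  ]
}}

```text
time_s: 1.45
tool_pos: [595.6, 154.0, 294.7]
tcp_rot: [[-0.005, 1.0, 0.005], [1.0, 0.005, 0.002], [0.002, 0.005, -1.0]]
contact_force: [0.4, 0.1, 0.5]
gripper_width: 85.3
finger_force: 0.0
```

```bash
python3 look.py w2 driver_handle stand_hole
```

```text
1.5 [595.5 151.9 293.2] [[-0.003, 1.0, 0.003], [1.0, 0.003, 0.0], [0.0, 0.003, -1.0]] [ 7.8  8.6 90.2 -0.  81.   7.6] 85.62385329135586
cam [595. 218. 436.] [[1.0, 0.0, 0.01], [0.0, -0.97, 0.26], [0.01, -0.26, -0.97]]
driver_handle 0.88 [272. 149.] 970
[593. 200. 150.] [[577.0, 185.0, 77.0], [609.0, 214.0, 159.0]]
driver_handle 0.55 [230.  74.] 1099
[544. 280.  16.] [[506.0, 266.0, -1.0], [605.0, 298.0, 24.0]]
driver_handle 0.3 [192. 281.] 866
[486.  28.  48.] [[469.0, 9.0, 3.0], [497.0, 36.0, 74.0]]
stand_hole 0.95 [313. 250.] 4343
[642.  73.  73.] [[599.0, 28.0, 4.0], [679.0, 101.0, 75.0]]
stand_hole 0.65 [282. 135.] 3067
[599. 206.  74.] [[554.0, 164.0, 6.0], [633.0, 238.0, 75.0]]
```

View pics/w2.png

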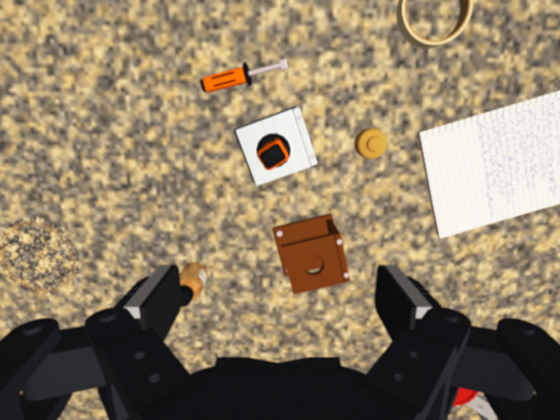

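The picture shows the meant driver at (273,150) in the silver stand, with its handle turned about 25–30°. The small driver lies flat at (230,75). Now I fit the cap and plate rectangles.

```bash
python3 - <<'E'
from h import *
d=np.load("last.npz"); p={k:d[k] for k in d.files}
im=p["color"]; hsv=cv2.cvtColor(im,cv2.COLOR_BGR2HSV)
roi=np.zeros(im.shape[:2],bool); roi[100:190,225:325]=1
m=roi&(p["depth"]>0)
rr,cc=np.nonzero(m); P=np.array([at_depth(p,(x,y),p["depth"][y,x]) for x,y in zip(cc,rr)])
for lo,hi in((150,166),(71,79)):
    s=(P[:,2]>lo)&(P[:,2]<hi); z=np.median(P[s,2])
    r=cv2.minAreaRect(P[s,:2].astype(np.float32)); print(lo,s.sum(),z,np.round(P[s].mean(0),1),r)
cv2.imwrite("pics/c1.png",cv2.resize(im[100:190,225:325],(800,720)[:2],interpolation=cv2.INTER_CUBIC)[:600])
E
```

```text
150 507 157.05741963920042 [592.8 197.1 156.2] ((592.7562866210938, 196.61264038085938), (22.098800659179688, 18.520915985107422), 30.924354553222656)
71 3093 73.70450156015684 [597.9 202.4  73.9] ((596.7086791992188, 200.05108642578125), (72.26679229736328, 64.31535339355469), 19.853328704833984)
```

View pics/c1.png

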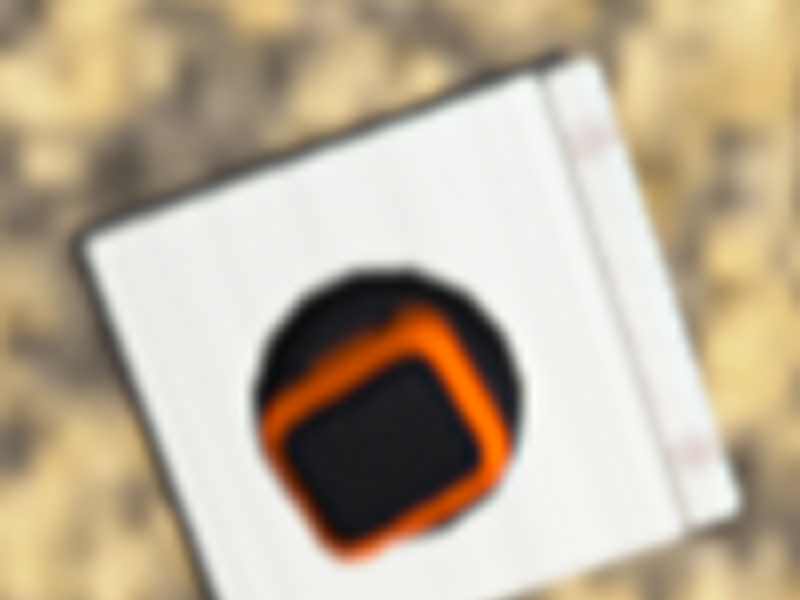

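The cap is centred at (593,197), and its long axis (driver x) lies at about 31° in the world frame. The stand yaw is about 20° and the hole about (593,198.5). I grasp with the tool turned −59°.

{"name": "step_arm", "arguments": {
  "motion": [
    {"travel": [0, 12, 0], "dr": [0, 0, -8.5], "claw": -1},
    {"travel": [-1, 24, 0], "dr": [0, 0, -17], "claw": -1},
    {"travel": [-2, 36, 0], "dr": [0, 0, -25.5], "claw": -1},
    {"travel": [-2, 47.5, 0], "dr": [0, 0, -34], "claw": -1},
    {"travel": [-2, 47.5, 0], "dr": [0, 0, -42.5], "claw": -1}
  ]
}}

```text
time_s: 2.1
tool_pos: [592.8, 196.9, 289.7]
tcp_rot: [[0.681, 0.732, -0.002], [0.732, -0.681, -0.0], [-0.002, -0.002, -1.0]]
contact_force: [-0.4, -0.3, 0.2]
gripper_width: 85.0
finger_force: 0.0
```

{"name": "step_arm", "arguments": {
  "motion": [
    {"travel": [0, 0, -20], "dr": [0, 0, -8.5], "claw": -1},
    {"travel": [0, 0, -45], "dr": [0, 0, -16.5], "claw": -1},
    {"travel": [0, 0, -70], "dr": [0, 0, -16.5], "claw": -1},
    {"travel": [0, 0, -90], "dr": [0, 0, -16.5], "claw": -1},
    {"travel": [0, 0, -90], "dr": [0, 0, -16.5], "claw": -1}
  ]
}}

```text
time_s: 2.6
tool_pos: [590.0, 195.1, 195.7]
tcp_rot: [[0.858, 0.513, -0.01], [0.513, -0.858, -0.003], [-0.01, -0.003, -1.0]]
contact_force: [-0.1, 0.0, -0.2]
gripper_width: 85.3
finger_force: 0.0
```

```bash
python3 - <<'E'
from h import *
p=robot.grab_frame("wrist"); im=p["color"]
s=robot.state(); print(s["time_s"],np.round(s["tool_pos"],1),np.round(s["tcp_rot"],3).tolist(),np.round(s["joints"],1))
c=proj(p,[593,197.5,160]);print(c)
hsv=cv2.cvtColor(im,cv2.COLOR_BGR2HSV)
o=(hsv[...,0]<15)&(hsv[...,1]>180)&(hsv[...,2]>120)
d=p["depth"]
m=(d>0); rr,cc=np.nonzero(m)
k=(abs(cc-c[0])<70)&(abs(rr-c[1])<70); P=np.array([at_depth(p,(x,y),d[y,x]) for x,y in zip(cc[k],rr[k])])
S=P[(P[:,2]>150)&(P[:,2]<166)&(np.hypot(P[:,0]-593,P[:,1]-197)<25)]
print(len(S),S.mean(0),cv2.minAreaRect(S[:,:2].astype(np.float32)))
cv2.imwrite("pics/w3.png",im)
E
```

```text
2.65 [591.4 195.6 198.2] [[0.858, 0.513, -0.006], [0.513, -0.858, -0.002], [-0.006, -0.002, -1.0]] [11.9 14.  94.2 -0.  72.1 71. ]
[274.56638666 239.75960296]
1015 [593.9211845  197.70855402 155.94175662] ((593.0867919921875, 197.41981506347656), (21.797828674316406, 18.24896240234375), 30.93182945251465)
```

View pics/w3.png

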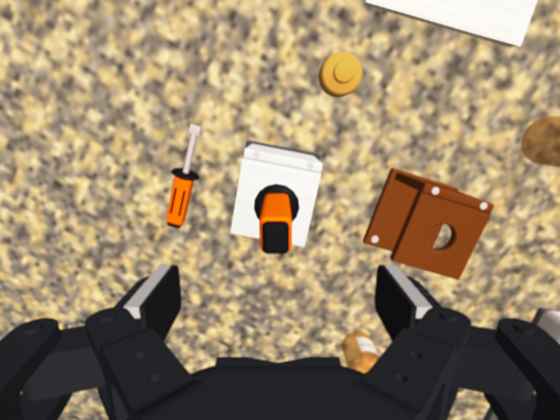

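The picture shows the cap at (275,238), square between the fingers and in line with them. The fresh fit agrees (593,197.5, 31°), so I descend and grip.

{"name": "step_arm", "arguments": {
  "motion": [
    {"travel": [0, 0, -20], "dr": [0, 0, 0], "claw": -1},
    {"travel": [0, 0, -45], "dr": [0, 0, 0], "claw": -1},
    {"travel": [0, 0, -70], "dr": [0, 0, 0], "claw": -1},
    {"travel": [0, 0, -89], "dr": [0, 0, 0], "claw": -1},
    {"travel": [0, 0, -89], "dr": [0, 0, 0], "claw": -1}
  ]
}}

```text
time_s: 3.15
tool_pos: [591.5, 196.4, 110.1]
tcp_rot: [[0.858, 0.514, -0.005], [0.514, -0.858, -0.001], [-0.005, -0.001, -1.0]]
contact_force: [-1.1, -0.0, -0.2]
gripper_width: 85.4
finger_force: 0.0
```

{"name": "step_arm", "arguments": {
  "grip_force": 60,
  "motion": [
    {"travel": [0, 0, 0], "dr": [0, 0, 0], "claw": 1},
    {"travel": [0, 0, 0], "dr": [0, 0, 0], "claw": 1},
    {"travel": [0, 0, 0], "dr": [0, 0, 0], "claw": 1},
    {"travel": [0, 0, 0], "dr": [0, 0, 0], "claw": 1},
    {"travel": [0, 0, 0], "dr": [0, 0, 0], "claw": 1}
  ]
}}

```text
time_s: 3.65
tool_pos: [593.7, 197.7, 113.5]
tcp_rot: [[0.857, 0.515, 0.002], [0.515, -0.857, 0.0], [0.002, 0.001, -1.0]]
contact_force: [0.7, 0.2, 3.1]
gripper_width: 19.7
finger_force: 58.5
```

{"name": "step_arm", "arguments": {
  "motion": [
    {"travel": [0, 0, 0], "dr": [0, 0, 0], "claw": 1},
    {"travel": [0, 0, 0], "dr": [0, 0, 0], "claw": 1},
    {"travel": [0, 0, 0], "dr": [0, 0, 0], "claw": 1},
    {"travel": [0, 0, 0], "dr": [0, 0, 0], "claw": 1},
    {"travel": [0, 0, 0], "dr": [0, 0, 0], "claw": 1}
  ]
}}

```text
time_s: 4.15
tool_pos: [593.7, 197.8, 113.5]
tcp_rot: [[0.857, 0.515, 0.002], [0.515, -0.857, 0.0], [0.002, 0.0, -1.0]]
contact_force: [-0.4, 0.5, 5.9]
gripper_width: 19.2
finger_force: 58.9
```

{"name": "step_arm", "arguments": {
  "motion": [
    {"travel": [0, 0, 10], "dr": [0, 0, 0], "claw": 1},
    {"travel": [0, 0, 25], "dr": [0, 0, 0], "claw": 1},
    {"travel": [0, 0, 50], "dr": [0, 0, 0], "claw": 1},
    {"travel": [0, 0, 80], "dr": [0, 0, 0], "claw": 1},
    {"travel": [0, 0, 110], "dr": [0, 0, 0], "claw": 1}
  ]
}}

```text
time_s: 4.65
tool_pos: [592.6, 197.4, 223.6]
tcp_rot: [[0.857, 0.515, -0.001], [0.515, -0.857, -0.0], [-0.001, -0.0, -1.0]]
contact_force: [0.3, -0.5, -0.9]
gripper_width: 19.0
finger_force: 58.5
```

{"name": "step_arm", "arguments": {
  "motion": [
    {"travel": [-10, -25, 20], "dr": [0, 0, 8], "claw": 1},
    {"travel": [-20, -60, 35], "dr": [0, 0, 16], "claw": 1},
    {"travel": [-30, -100, 40], "dr": [0, 0, 24], "claw": 1},
    {"travel": [-40, -140, 40], "dr": [0, 0, 32], "claw": 1},
    {"travel": [-45, -180, 40], "dr": [0, 0, 40], "claw": 1}
  ]
}}

```text
time_s: 5.15
tool_pos: [547.2, 16.3, 263.6]
tcp_rot: [[0.319, 0.948, 0.001], [0.948, -0.319, -0.0], [0.0, 0.001, -1.0]]
contact_force: [0.2, -0.7, -0.8]
gripper_width: 19.3
finger_force: 58.6
```

{"name": "step_arm", "arguments": {
  "motion": [
    {"travel": [-10, -40, 0], "dr": [0, 0, 8], "claw": 1},
    {"travel": [-20, -85, 0], "dr": [0, 0, 16], "claw": 1},
    {"travel": [-30, -130, 0], "dr": [0, 0, 24], "claw": 1},
    {"travel": [-40, -175, 0], "dr": [0, 0, 32], "claw": 1},
    {"travel": [-50, -210, 0], "dr": [0, 0, 34], "claw": 1}
  ]
}}

```text
time_s: 5.65
tool_pos: [497.3, -194.5, 263.2]
tcp_rot: [[-0.262, 0.965, 0.001], [0.965, 0.262, -0.001], [-0.001, 0.001, -1.0]]
contact_force: [-0.1, 0.0, 0.0]
gripper_width: 18.9
finger_force: 58.6
```

{"name": "step_arm", "arguments": {
  "motion": [
    {"travel": [0, -30, 0], "dr": [0, 0, 0], "claw": 1},
    {"travel": [0, -60, 0], "dr": [0, 0, 0], "claw": 1},
    {"travel": [0, -80, 0], "dr": [0, 0, 0], "claw": 1},
    {"travel": [0, -90, 0], "dr": [0, 0, 0], "claw": 1},
    {"travel": [0, -90, 0], "dr": [0, 0, 0], "claw": 1}
  ]
}}

```text
time_s: 6.15
tool_pos: [498.0, -283.1, 262.4]
tcp_rot: [[-0.258, 0.966, -0.0], [0.966, 0.258, 0.0], [0.0, 0.0, -1.0]]
contact_force: [-0.8, 1.1, -0.6]
gripper_width: 19.3
finger_force: 58.7
```

```bash
python3 look.py w4 slot stirrer driver_handle
```

```text
6.2 [ 498.  -282.   262.2] [[-0.259, 0.966, -0.0], [0.966, 0.259, 0.001], [0.001, 0.0, -1.0]] [-36.6   4.7  97.8   0.   77.6 -51.6] 19.473309453061972
cam [ 482. -221.  404.] [[0.97, 0.26, 0.0], [0.25, -0.93, 0.26], [0.07, -0.25, -0.97]]
slot 0.85 [283. 163.] 870
[ 495. -255.   69.] [[480.0, -270.0, 58.0], [510.0, -239.0, 70.0]]
stirrer 0.84 [334. 154.] 23233
[ 546. -235.   55.] [[454.0, -309.0, 48.0], [661.0, -146.0, 69.0]]
driver_handle 0.62 [280. 285.] 6776
[ 497. -277.  295.] [[484.0, -293.0, 226.0], [511.0, -270.0, 307.0]]
```

View pics/w4.png

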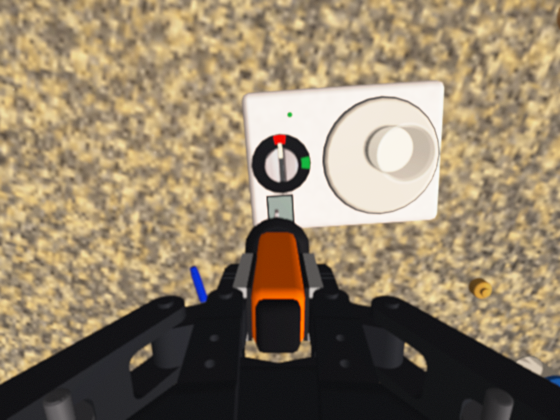

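The picture shows the switch at (281,163) with the pointer up at the red band (280,140) and green at (306,162). The driver is held square at (278,300). Next I fit the rotor centre and the stirrer yaw.

```bash
python3 - <<'E'
from h import *
d=np.load("last.npz"); p={k:d[k] for k in d.files}
im=p["color"];D=p["depth"];hsv=cv2.cvtColor(im,cv2.COLOR_BGR2HSV).astype(int)
# bezel ring: dark disc on stirrer top, z 55.. ; rotor top plane
def fitbox(mask,z):
    r,c=np.nonzero(mask); return np.array([at_z(p,(x,y),z)[:2] for x,y in zip(c,r)],np.float32)
roi=np.zeros(D.shape,bool); roi[125:200,245:315]=1
P=pts(p,roi); s=P[(P[:,2]>65)]; print("rotor",len(s),np.median(s[:,2]),cv2.minEnclosingCircle(s[:,:2].astype(np.float32)),s.mean(0))
# white body
w=(hsv[...,1]<40)&(hsv[...,2]>185); w[225:]=0; w[:,460:]=0; w[:,:230]=0
n,l,st,ce=cv2.connectedComponentsWithStats(w.astype(np.uint8)); k=1+np.argmax(st[1:,4]); 
B=fitbox(l==k,55); r=cv2.minAreaRect(B); print("body",st[k],r)
red=((hsv[...,0]<8)|(hsv[...,0]>172))&(hsv[...,1]>150)&roi
gr=(hsv[...,0]>45)&(hsv[...,0]<80)&(hsv[...,1]>120)&roi
for n,m in(("red",red),("green",gr)): print(n,m.sum(),fitbox(m,58).mean(0))
cv2.imwrite("pics/c2.png",cv2.resize(im[120:210,230:330],(660,594),interpolation=cv2.INTER_CUBIC))
for z in (70.5,): 
  for px in ((281,163),(280,145),(282.5,180)): print(px,at_z(p,px,z))
E
```

```text
rotor 721 68.85181067446901 ((494.7691650390625, -255.32818603515625), 16.986984252929688) [ 494.74189699 -255.11644013   68.71201547]
body [  244    81   200   144 20574] ((558.8253173828125, -232.43145751953125), (203.37094116210938, 145.31712341308594), 18.689319610595703)
red 118 [ 486.38583 -230.18866]
green 118 [ 518.6825 -246.4033]
(281, 163) [ 494.11969893 -252.28547172   70.5       ]
(280, 145) [ 488.50866692 -235.23446869   70.5       ]
(282.5, 180) [ 500.11485811 -268.67440726   70.5       ]
```

View pics/c2.png

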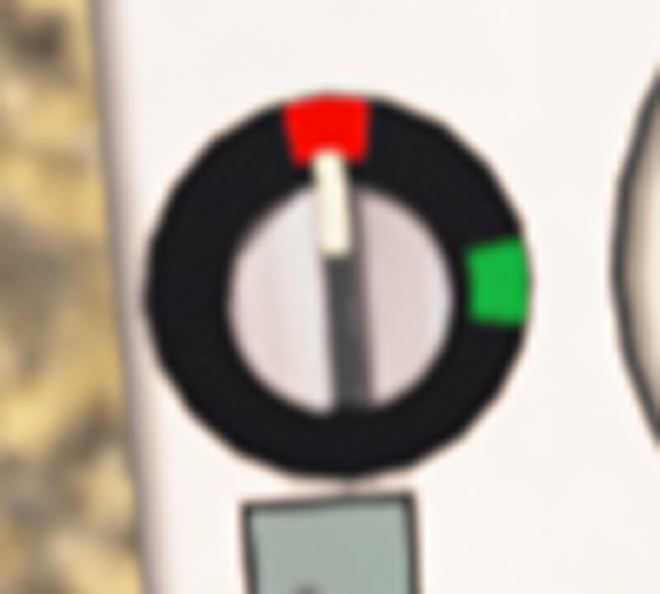

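{"name": "step_arm", "arguments": {
  "motion": [
    {"travel": [-1, 10, 0], "dr": [0, 0, 1.5], "claw": 1},
    {"travel": [-2, 20, -10], "dr": [0, 0, 3.7], "claw": 1},
    {"travel": [-3.4, 27.5, -30], "dr": [0, 0, 3.7], "claw": 1},
    {"travel": [-3.4, 27.5, -55], "dr": [0, 0, 3.7], "claw": 1},
    {"travel": [-3.4, 27.5, -75], "dr": [0, 0, 3.7], "claw": 1}
  ]
}}

```text
time_s: 6.85
tool_pos: [493.9, -252.7, 185.4]
tcp_rot: [[-0.324, 0.946, -0.001], [0.946, 0.324, 0.001], [0.002, -0.001, -1.0]]
contact_force: [-0.2, -0.3, -1.8]
gripper_width: 19.4
finger_force: 58.7
```

{"name": "step_arm", "arguments": {
  "motion": [
    {"travel": [0, 0, -2], "dr": [0, 0, 0], "claw": 1},
    {"travel": [0, 0, -5], "dr": [0, 0, 0], "claw": 1},
    {"travel": [0, 0, -8], "dr": [0, 0, 0], "claw": 1},
    {"travel": [0, 0, -11], "dr": [0, 0, 0], "claw": 1},
    {"travel": [0, 0, -14], "dr": [0, 0, 0], "claw": 1}
  ]
}}

```text
time_s: 7.35
tool_pos: [495.2, -255.4, 174.2]
tcp_rot: [[-0.321, 0.947, 0.002], [0.947, 0.321, -0.001], [-0.002, 0.001, -1.0]]
contact_force: [-0.3, 0.3, -1.2]
gripper_width: 19.4
finger_force: 58.7
```

{"name": "step_arm", "arguments": {
  "motion": [
    {"travel": [0, 0, -1], "dr": [0, 0, 0], "claw": 1},
    {"travel": [0, 0, -2], "dr": [0, 0, 0], "claw": 1},
    {"travel": [0, 0, -3], "dr": [0, 0, 0], "claw": 1},
    {"travel": [0, 0, -4], "dr": [0, 0, 0], "claw": 1},
    {"travel": [0, 0, -4], "dr": [0, 0, 0], "claw": 1}
  ]
}}

```text
time_s: 7.85
tool_pos: [494.5, -254.9, 169.2]
tcp_rot: [[-0.321, 0.947, -0.0], [0.947, 0.321, 0.0], [0.0, -0.0, -1.0]]
contact_force: [0.2, 0.2, -1.5]
gripper_width: 19.4
finger_force: 58.7
```

No contact force, with the tip about 5 mm below the rotor top, so the blade is in the slot. I go 2.5 mm deeper, then turn.

{"name": "step_arm", "arguments": {
  "motion": [
    {"travel": [0, 0, -1], "dr": [0, 0, 0], "claw": 1},
    {"travel": [0, 0, -2], "dr": [0, 0, 0], "claw": 1},
    {"travel": [0, 0, -2.5], "dr": [0, 0, 0], "claw": 1},
    {"travel": [0, 0, -2.5], "dr": [0, 0, -4], "claw": 1},
    {"travel": [0, 0, -2.5], "dr": [0, 0, -8], "claw": 1}
  ]
}}

```text
time_s: 8.35
tool_pos: [495.1, -254.9, 166.8]
tcp_rot: [[-0.183, 0.983, 0.001], [0.983, 0.183, 0.0], [-0.0, 0.001, -1.0]]
contact_force: [1.9, 0.7, -1.2]
gripper_width: 19.6
finger_force: 58.7
```

{"name": "step_arm", "arguments": {
  "motion": [
    {"travel": [0, 0, 0], "dr": [0, 0, -6], "claw": 1},
    {"travel": [0, 0, 0], "dr": [0, 0, -12], "claw": 1},
    {"travel": [0, 0, 0], "dr": [0, 0, -18], "claw": 1},
    {"travel": [0, 0, 0], "dr": [0, 0, -24], "claw": 1},
    {"travel": [0, 0, 0], "dr": [0, 0, -30], "claw": 1}
  ]
}}

```text
time_s: 8.85
tool_pos: [494.7, -255.3, 166.7]
tcp_rot: [[0.334, 0.943, 0.0], [0.943, -0.334, -0.001], [-0.001, 0.001, -1.0]]
contact_force: [-0.3, -1.2, -1.8]
gripper_width: 19.0
finger_force: 58.7
```

{"name": "step_arm", "arguments": {
  "motion": [
    {"travel": [0, 0, 0], "dr": [0, 0, -6], "claw": 1},
    {"travel": [0, 0, 0], "dr": [0, 0, -12], "claw": 1},
    {"travel": [0, 0, 0], "dr": [0, 0, -18], "claw": 1},
    {"travel": [0, 0, 0], "dr": [0, 0, -24], "claw": 1},
    {"travel": [0, 0, 0], "dr": [0, 0, -30], "claw": 1}
  ]
}}

```text
time_s: 9.35
tool_pos: [494.2, -255.5, 166.7]
tcp_rot: [[0.761, 0.649, -0.001], [0.649, -0.761, -0.001], [-0.002, 0.0, -1.0]]
contact_force: [-0.6, -1.3, -0.4]
gripper_width: 19.4
finger_force: 58.7
```

```bash
python3 - <<'E'
from h import *
s=robot.state();print(s["joints"],s["ft_torque"],s["contact_force"],s["tool_pos"])
E
```

```text
[-3.45159646e+01  7.85339640e+00  1.05029609e+02 -1.04005056e-01
  6.71238874e+01  1.50355154e+01] [-0.36326724  0.26442967  0.05616994] [-0.59618231 -1.30582621 -0.39051436] [ 494.20639562 -255.52477261  166.70774275]
```

The z moment is 0.056 N m, which matches the switch's friction, so it is turning. I finish to 97° in total and hold.

{"name": "step_arm", "arguments": {
  "motion": [
    {"travel": [0, 0, 0], "dr": [0, 0, -7], "claw": 1},
    {"travel": [0, 0, 0], "dr": [0, 0, -14], "claw": 1},
    {"travel": [0, 0, 0], "dr": [0, 0, -21], "claw": 1},
    {"travel": [0, 0, 0], "dr": [0, 0, -27], "claw": 1},
    {"travel": [0, 0, 0], "dr": [0, 0, -29], "claw": 1}
  ]
}}

```text
time_s: 9.85
tool_pos: [493.7, -255.4, 166.7]
tcp_rot: [[0.98, 0.201, -0.002], [0.201, -0.98, -0.001], [-0.003, 0.0, -1.0]]
contact_force: [-0.8, -1.0, 0.4]
gripper_width: 19.6
finger_force: 58.8
```

{"name": "step_arm", "arguments": {
  "motion": [
    {"travel": [0, 0, 0], "dr": [0, 0, 0], "claw": 1},
    {"travel": [0, 0, 0], "dr": [0, 0, 0], "claw": 1},
    {"travel": [0, 0, 0], "dr": [0, 0, 0], "claw": 1},
    {"travel": [0, 0, 0], "dr": [0, 0, 3], "claw": 1},
    {"travel": [0, 0, 0], "dr": [0, 0, 5], "claw": 1}
  ]
}}

```text
time_s: 10.35
tool_pos: [495.4, -254.6, 166.9]
tcp_rot: [[0.957, 0.289, 0.002], [0.289, -0.957, 0.001], [0.003, -0.0, -1.0]]
contact_force: [0.6, -0.7, -1.7]
gripper_width: 19.4
finger_force: 58.7
```

```bash
python3 - <<'E'
from h import *
for n in ("scene","side"):
    p=robot.grab_frame(n); c=proj(p,[494.6,-255,70]); print(n,c)
    x,y=int(c[0]),int(c[1]); a=p["color"][y-45:y+30,x-50:x+50]
    cv2.imwrite(f"pics/t_{n}.png",cv2.resize(a,(400,300),interpolation=cv2.INTER_CUBIC))
cv2.imwrite("pics/turned.png",np.hstack([cv2.imread("pics/t_scene.png"),cv2.imread("pics/t_side.png")]))
E
```

```text
scene [388.61336732 311.82366695]
side [200.72934345 184.91935415]
```

View pics/turned.png

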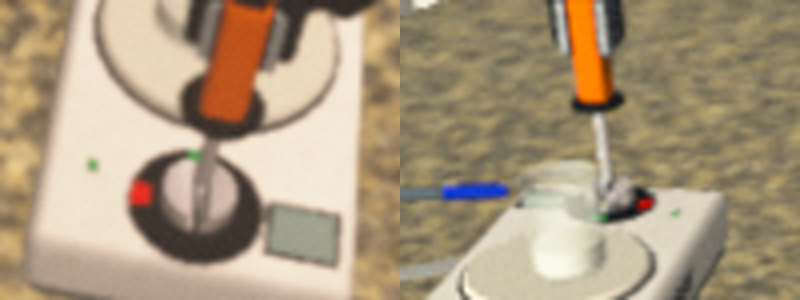

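The left view (scene) shows the blade in the slot, which now points at the green band (200,155). Next I lift out and check the pointer numerically on the way back.

{"name": "step_arm", "arguments": {
  "motion": [
    {"travel": [0, 0, 4], "dr": [0, 0, 0], "claw": 1},
    {"travel": [0, 0, 10], "dr": [0, 0, 0], "claw": 1},
    {"travel": [0, 0, 25], "dr": [0, 0, 0], "claw": 1},
    {"travel": [0, 0, 60], "dr": [0, 0, 0], "claw": 1},
    {"travel": [0, 0, 96], "dr": [0, 0, 0], "claw": 1}
  ]
}}

```text
time_s: 10.95
tool_pos: [494.3, -254.6, 264.1]
tcp_rot: [[0.958, 0.287, -0.001], [0.287, -0.958, 0.001], [-0.0, -0.001, -1.0]]
contact_force: [0.7, 0.1, -1.1]
gripper_width: 19.4
finger_force: 58.6
```

{"name": "step_arm", "arguments": {
  "motion": [
    {"travel": [-20, -6, 0], "dr": [0, 0, 0], "claw": 1},
    {"travel": [-40, -12, 0], "dr": [0, 0, 0], "claw": 1},
    {"travel": [-50, -15, 0], "dr": [0, 0, 0], "claw": 1},
    {"travel": [-50, -15, 0], "dr": [0, 0, 0], "claw": 1},
    {"travel": [-50, -15, 0], "dr": [0, 0, 0], "claw": 1}
  ]
}}

```text
time_s: 11.45
tool_pos: [445.0, -270.0, 263.2]
tcp_rot: [[0.958, 0.287, 0.001], [0.287, -0.958, -0.0], [0.001, 0.0, -1.0]]
contact_force: [-0.1, 0.8, -1.4]
gripper_width: 19.2
finger_force: 58.9
```

```bash
python3 - <<'E'
from h import *
s=robot.state();print(s["time_s"],s["tool_pos"],s["joints"])
p=robot.grab_frame("wrist");im=p["color"]
# rectify top of switch into world grid, x right y up, 0.25mm
g=np.zeros((240,240,3),np.uint8)
mx=np.zeros((240,240,2),np.float32)
for i in range(240):
    for j in range(240): mx[i,j]=proj(p,[494.6+(j-120)*.25,-255-(i-120)*.25,70.5])
g=cv2.remap(im,mx[...,0],mx[...,1],cv2.INTER_CUBIC); cv2.imwrite("pics/rect.png",cv2.resize(g,(600,600)))
E
```

```text
11.45 [ 445.00191589 -269.97912827  263.17134044] [-3.89988129e+01 -1.97072758e+00  1.04503855e+02  4.33607993e-02
  7.74142513e+01  3.43274709e+01]
```

View pics/rect.png

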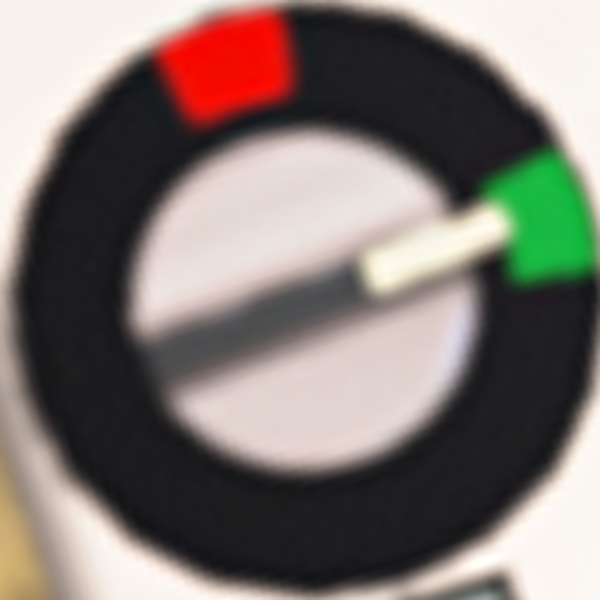

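The rectified top view shows the white pointer at (500,220) in the middle of the green band at (545,220). Now back to the stand.

{"name": "step_arm", "arguments": {
  "motion": [
    {"travel": [10, 32, 0], "dr": [0, 0, 2], "claw": 1},
    {"travel": [22, 70, 0], "dr": [0, 0, 5], "claw": 1},
    {"travel": [35, 110, 0], "dr": [0, 0, 8], "claw": 1},
    {"travel": [48, 151, 0], "dr": [0, 0, 11], "claw": 1},
    {"travel": [61, 192, 0], "dr": [0, 0, 14.3], "claw": 1}
  ]
}}

```text
time_s: 12.0
tool_pos: [506.5, -75.9, 262.7]
tcp_rot: [[0.856, 0.517, 0.0], [0.517, -0.856, 0.0], [0.0, -0.0, -1.0]]
contact_force: [0.8, 0.0, -1.2]
gripper_width: 19.5
finger_force: 58.8
```

{"name": "step_arm", "arguments": {
  "motion": [
    {"travel": [13, 41, 0], "dr": [0, 0, 0], "claw": 1},
    {"travel": [26, 82, 0], "dr": [0, 0, 0], "claw": 1},
    {"travel": [39, 123, 0], "dr": [0, 0, 0], "claw": 1},
    {"travel": [52, 164, 0], "dr": [0, 0, 0], "claw": 1},
    {"travel": [65, 205, 0], "dr": [0, 0, 0], "claw": 1}
  ]
}}

```text
time_s: 12.5
tool_pos: [571.2, 129.7, 262.5]
tcp_rot: [[0.857, 0.516, -0.0], [0.516, -0.857, 0.0], [0.0, -0.0, -1.0]]
contact_force: [0.2, -0.3, -0.2]
gripper_width: 19.3
finger_force: 58.8
```

{"name": "step_arm", "arguments": {
  "motion": [
    {"travel": [10, 32, 0], "dr": [0, 0, 0], "claw": 1},
    {"travel": [18, 58, 0], "dr": [0, 0, 0], "claw": 1},
    {"travel": [22.4, 70.5, 0], "dr": [0, 0, 0], "claw": 1},
    {"travel": [22.4, 70.5, -20], "dr": [0, 0, 0], "claw": 1},
    {"travel": [22.4, 70.5, -50], "dr": [0, 0, 0], "claw": 1}
  ]
}}

```text
time_s: 13.0
tool_pos: [595.2, 198.6, 214.8]
tcp_rot: [[0.857, 0.516, 0.006], [0.516, -0.857, 0.001], [0.005, 0.002, -1.0]]
contact_force: [1.3, -0.5, -0.9]
gripper_width: 19.4
finger_force: 58.8
```

{"name": "step_arm", "arguments": {
  "motion": [
    {"travel": [0, 0, -12], "dr": [0, 0, 0], "claw": 1},
    {"travel": [0, 0, -20], "dr": [0, 0, 0], "claw": 1},
    {"travel": [0, 0, -25], "dr": [0, 0, 0], "claw": 1},
    {"travel": [0, 0, -30], "dr": [0, 0, 0], "claw": 1},
    {"travel": [0, 0, -30], "dr": [0, 0, 0], "claw": 1}
  ]
}}

```text
time_s: 13.5
tool_pos: [593.2, 197.3, 183.1]
tcp_rot: [[0.857, 0.515, 0.0], [0.515, -0.857, 0.0], [0.0, 0.0, -1.0]]
contact_force: [-0.1, -0.2, -0.7]
gripper_width: 19.5
finger_force: 58.8
```

```bash
python3 - <<'E'
from h import *
s=robot.state();print(s["time_s"],np.round(s["tool_pos"],1),np.round(s["contact_force"],1),np.round(s["tcp_rot"],3).tolist())
p=robot.grab_frame("side")
for zz in (75,):
    R=robot.regions_of(p,"driver_handle")
    for r in R[:2]: print(r["score"],np.array(r["position"])*[560,420])
# tip position check in depth: shank points in 73..105 height
P=pts(p,np.pad(np.ones((160,100),bool),((150,110),(300,160))))
k=np.hypot(P[:,0]-593,P[:,1]-197)<30
for lo,hi in((78,92),(95,112)):
    q=P[k&(P[:,2]>lo)&(P[:,2]<hi)]; print(lo,len(q),np.round(np.median(q,0),1) if len(q) else 0)
E
```

```text
13.5 [593.2 197.3 183.1] [-0.1 -0.2 -0.7] [[0.857, 0.515, 0.0], [0.515, -0.857, 0.0], [0.0, 0.0, -1.0]]
0.86 [351.4   189.798]
0.57 [386.68  257.502]
78 14 [596.5 200.2  86.3]
95 28 [594.4 198.9 104.1]
```

The tip hangs just above the hole, with the shank in line. I lower it with force checks.

{"name": "step_arm", "arguments": {
  "motion": [
    {"travel": [0, 0, -4], "dr": [0, 0, 0], "claw": 1},
    {"travel": [0, 0, -8], "dr": [0, 0, 0], "claw": 1},
    {"travel": [0, 0, -14], "dr": [0, 0, 0], "claw": 1},
    {"travel": [0, 0, -20], "dr": [0, 0, 0], "claw": 1},
    {"travel": [0, 0, -26], "dr": [0, 0, 0], "claw": 1}
  ]
}}

```text
time_s: 14.1
tool_pos: [592.7, 197.5, 155.9]
tcp_rot: [[0.857, 0.515, -0.001], [0.515, -0.857, -0.0], [-0.001, -0.0, -1.0]]
contact_force: [0.1, 0.1, -1.2]
gripper_width: 19.2
finger_force: 58.8
```

{"name": "step_arm", "arguments": {
  "motion": [
    {"travel": [0, 0, -10], "dr": [0, 0, 0], "claw": 1},
    {"travel": [0, 0, -20], "dr": [0, 0, 0], "claw": 1},
    {"travel": [0, 0, -29], "dr": [0, 0, 0], "claw": 1},
    {"travel": [0, 0, -35], "dr": [0, 0, 0], "claw": 1},
    {"travel": [0, 0, -38], "dr": [0, 0, 0], "claw": 1}
  ]
}}

```text
time_s: 14.6
tool_pos: [592.4, 197.4, 117.5]
tcp_rot: [[0.857, 0.515, -0.002], [0.515, -0.857, -0.0], [-0.002, -0.001, -1.0]]
contact_force: [-0.2, 0.0, -0.4]
gripper_width: 19.6
finger_force: 58.8
```

{"name": "step_arm", "arguments": {
  "motion": [
    {"travel": [0, 0, -2], "dr": [0, 0, 0], "claw": 1},
    {"travel": [0, 0, -4], "dr": [0, 0, 0], "claw": 1},
    {"travel": [0, 0, -5], "dr": [0, 0, 0], "claw": 1},
    {"travel": [0, 0, -5], "dr": [0, 0, 0], "claw": 1},
    {"travel": [0, 0, -5], "dr": [0, 0, 0], "claw": 1}
  ]
}}

```text
time_s: 15.1
tool_pos: [593.2, 197.6, 114.1]
tcp_rot: [[0.857, 0.515, 0.001], [0.515, -0.857, 0.0], [0.001, 0.0, -1.0]]
contact_force: [-0.5, -0.1, -1.7]
gripper_width: 18.6
finger_force: 58.8
```

{"name": "step_arm", "arguments": {
  "motion": [
    {"travel": [0, 0, -0.5], "dr": [0, 0, 0], "claw": 1},
    {"travel": [0, 0, -1], "dr": [0, 0, 0], "claw": 1},
    {"travel": [0, 0, -1], "dr": [0, 0, 0], "claw": 0.3},
    {"travel": [0, 0, -1], "dr": [0, 0, 0], "claw": -1},
    {"travel": [0, 0, -1], "dr": [0, 0, 0], "claw": -1}
  ]
}}

```text
time_s: 15.6
tool_pos: [593.1, 197.5, 112.9]
tcp_rot: [[0.857, 0.515, 0.0], [0.515, -0.857, 0.0], [0.0, 0.0, -1.0]]
contact_force: [-0.4, 0.5, -0.3]
gripper_width: 58.0
finger_force: 0.0
```

{"name": "step_arm", "arguments": {
  "motion": [
    {"travel": [0, 0, 0], "dr": [0, 0, 0], "claw": -1},
    {"travel": [0, 0, 0], "dr": [0, 0, 0], "claw": -1},
    {"travel": [0, 0, 0], "dr": [0, 0, 0], "claw": -1},
    {"travel": [0, 0, 0], "dr": [0, 0, 0], "claw": -1},
    {"travel": [0, 0, 0], "dr": [0, 0, 0], "claw": -1}
  ]
}}

```text
time_s: 16.1
tool_pos: [593.0, 197.5, 112.8]
tcp_rot: [[0.857, 0.515, -0.0], [0.515, -0.857, -0.0], [-0.0, -0.0, -1.0]]
contact_force: [0.1, -1.1, -0.2]
gripper_width: 85.4
finger_force: 0.0
```

{"name": "step_arm", "arguments": {
  "motion": [
    {"travel": [0, 0, 10], "dr": [0, 0, 0], "claw": -1},
    {"travel": [0, 0, 30], "dr": [0, 0, 0], "claw": -1},
    {"travel": [0, 0, 55], "dr": [0, 0, 0], "claw": -1},
    {"travel": [0, 0, 85], "dr": [0, 0, 0], "claw": -1},
    {"travel": [0, 0, 100], "dr": [0, 0, 0], "claw": -1}
  ]
}}

```text
time_s: 16.6
tool_pos: [594.8, 197.9, 217.0]
tcp_rot: [[0.857, 0.515, 0.006], [0.515, -0.857, 0.001], [0.006, 0.002, -1.0]]
contact_force: [0.3, -0.2, 0.5]
gripper_width: 85.5
finger_force: 0.0
```

```bash
python3 - <<'E'
from h import *
p=robot.grab_frame("wrist"); s=robot.state(); print(s["time_s"],s["tool_pos"],s["contact_force"])
P=pts(p,np.pad(np.ones((200,200),bool),((120,100),(180,180))))
S=P[(P[:,2]>145)&(P[:,2]<170)&(np.hypot(P[:,0]-593,P[:,1]-197)<30)]
print(len(S),S.mean(0),np.median(S[:,2]),cv2.minAreaRect(S[:,:2].astype(np.float32)))
p=robot.grab_frame("side")
for t in("driver_handle","bottle_mid","beaker_mid","weight_mid"):
    for r in robot.regions_of(p,t)[:1]:
        q=pts(p,r["mask"]); print(t,r["score"],np.round(np.median(q,0)),np.round(np.percentile(q,[2,98],axis=0)).tolist())
E
```

```text
16.65 [595.90070534 198.19803387 219.09817354] [ 0.69508329 -0.1571153   1.4666323 ]
1007 [594.75438748 197.05712321 154.53106318] 156.58585144457223 ((593.2882690429688, 196.34219360351562), (22.97737693786621, 19.921632766723633), 31.459835052490234)
driver_handle 0.76 [601. 200. 115.] [[588.0, 184.0, 77.0], [608.0, 212.0, 159.0]]
bottle_mid 0.94 [488.  23.  40.] [[413.0, -24.0, -0.0], [497.0, 36.0, 76.0]]
beaker_mid 0.58 [ 605. -201.  105.] [[568.0, -233.0, 67.0], [616.0, -185.0, 123.0]]
weight_mid 0.67 [724. 208.  20.] [[683.0, 179.0, -2.0], [735.0, 223.0, 32.0]]
```

The driver is back where it was and upright, and the bystanders have not moved.

{"name": "step_arm", "arguments": {
  "motion": [
    {"travel": [0, 0, 20], "dr": [0, 0, 0], "claw": -1},
    {"travel": [0, 0, 30], "dr": [0, 0, 0], "claw": -1},
    {"travel": [0, 0, 30], "dr": [0, 0, 0], "claw": -1},
    {"travel": [0, 0, 30], "dr": [0, 0, 0], "claw": -1},
    {"travel": [0, 0, 30], "dr": [0, 0, 0], "claw": -1}
  ]
}}

```text
time_s: 17.4
tool_pos: [592.4, 197.4, 241.5]
tcp_rot: [[0.857, 0.515, -0.002], [0.515, -0.857, -0.0], [-0.002, -0.001, -1.0]]
contact_force: [-0.1, 1.0, -0.3]
gripper_width: 85.6
finger_force: 0.0
```

```bash
python3 -c "
from workcell import robot
print(robot.job_done())"
```

```text
the job is handed in; nothing more can be done
None
```

The job is handed in at about 17 s (no verdict was returned): the screwdriver turned the switch to the green band, it is back upright in its stand, and the beaker, bottle and weight measured where they started.

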